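# Return four craft supplies to their picture boards

## Task

Tidy the craft table: the paint jar, the tea light, the stapler and the purple clothes peg each have their own plywood board showing a picture of that thing from above. Set each one down, right way up, in the middle of its own picture, with the stapler and the peg lying along the length of theirs (either end first), and let go. Do not tip the paint jar over on the way, and leave the pine cone and the roll of masking tape where they are.

Things in the scene. Friction and masses are not known exactly. Their poses are not given: they have to be found in the camera images.
- jar: Loose closed craft-paint jar, cream-white and round with a white ribbed lid that has a gold dot on top; 46 mm diameter, 46 mm tall, standing; the lid is fixed. About 60 g. Origin: centre of the underside; z up along the jar.
- tea_light: Loose tea light: round silver metal cup with pale pink wax, 39 mm diameter, the cup 16 mm tall (21 mm with the wick). 13 g. Origin: centre of the underside; z up.
- stapler: Loose small dark blue and black stapler standing on its base, 114 long x 32 wide x 37 mm tall, closed (nothing on it moves). The base is 32 mm wide and 7 mm high; the upper arm is 20 mm wide, from 22 to 37 mm above the underside. About 140 g. Origin: centre of the underside; x along its length, z up.
- peg: Loose purple clothes peg lying flat, 15 wide x 72 long x 12 mm tall. 12 g. Origin: centre of the underside; y along its length, z up.
- jar_board: Fixed plywood board, 6 mm thick, lying flat on the table, 84 x 84 mm (x by y), bearing the jar's picture: a white disc with a black rim, 66 mm across, and a gold dot in the middle, a flat picture at its centre. Origin: centre of the underside (the board's top is 6 mm above it); z up. A small brass eyelet in one corner is only decoration.
- tea_light_board: Fixed plywood board, 6 mm thick, lying flat on the table, 74 x 74 mm (x by y), bearing the tea light's picture: a pale pink disc with a thin silver ring and a thin black rim, 56 mm across, a flat picture at its centre. Origin: centre of the underside (the board's top is 6 mm above it); z up. A small brass eyelet in one corner is only decoration.
- stapler_board: Fixed plywood board, 6 mm thick, lying flat on the table, 66 x 150 mm (x by y), bearing the stapler's picture: a black rounded bar, 50 x 132 mm, with a dark blue bar inside it, a flat picture at its centre. Origin: centre of the underside (the board's top is 6 mm above it); z up; y along the length of the picture. A small brass eyelet in one corner is only decoration.
- peg_board: Fixed plywood board, 6 mm thick, lying flat on the table, 52 x 108 mm (x by y), bearing the peg's picture: a purple rounded bar with a black rim, 33 x 90 mm, a flat picture at its centre. Origin: centre of the underside (the board's top is 6 mm above it); z up; y along the length of the picture. A small brass eyelet in one corner is only decoration.
- pine_cone: Bystander, to be left alone: loose brown pine cone standing on its base, 66 mm across, 64 mm tall, at the left of the work. Origin: about the centre of the underside.
- tape_roll: Bystander, to be left alone: loose roll of cream masking tape lying flat, 104 mm across, 25 mm tall, at the right of the work. Origin: about the centre of the underside.
Things that resemble listed ones, but are neither listed nor needed, are in the scene too. There is more than one size of the stapler; the one meant has the size given above. Leave any green look-alike of the peg_board alone.

How it is judged:
By the outcome, as a careful person would: the job done as asked, in the order asked, and still so for the second after the job is handed in, with the robot touching nothing.
It also fails if it takes over 102 s, if anything falls off the work surface, if the arm or the gripper's body presses on something with over 40 N, if the wrist force passes 120 N, or if a joint passes its speed limit or range.

## Robot

A 6-joint arm with a two-finger parallel gripper is mounted at the origin on a cart in front of the work surface, level with it; the furniture and walls round the work are solid. World frame = base frame: x ahead of the robot, y to its left, z up, the work surface at z = 0. Lengths are in m, angles in rad, forces in N, time in s.
With the tool pointing down it reaches from about 0.275 to 0.725 m from the base axis. Payload 15.9 kg.
Tool frame: the origin (TCP) lies midway between the tips of the shut fingers; the grasp point (between the pads) lies 19 mm behind it (r.tcp_to_grasp is the distance from the TCP to the grasp point, in m); z points along the fingers, y is the line along which they close (so a half turn about z gives the same grasp; the last joint's range is limited). The gripper opens to 85 mm and grips with 20 to 120 N. Pads are 22 mm wide; open, the fingers measure 114 mm over their backs; the gripper's body (76 mm by 85 mm) begins 54 mm behind the grasp point. The pads swing forward as they close: fully open they stand 13 mm farther back than shut.
Start: joints at [-1.188, 0.213, -0.034, 1.323, 0, 1.571], TCP at [0.187, -0.464, 0.231] pointing down, gripper open.
Joint ranges: [-2.98, 2.98], [-0.74, 1.72], [-1.14, 1.35], [-2.1, 2.04], [-1.57, 1.44], [-3.14, 3.14]. Speed limits (rad/s): [1.89, 1.89, 2.39, 2.57, 3.14, 3.14].

## Interface

Orientations are given as a rotation vector (axis times angle).
In Python, from station import r gives the robot as it stands.
- The arm moves only by the tool play_rows, never from a script. Its argument "deltas" is a list of rows, each a list of 6 numbers: the shift along the tool's x, y, z scaled (see below), then the turn, a rotation vector about the tool's x, y, z scaled (see below). In form: [[dx, dy, dz, ax, ay, az], ...]. A call has 1 to 12 rows; each row shifts and turns the commanded pose from where the row before left it, along the tool's axes as they then stand; what a row does not reach is not made up. The controller multiplies each number of a shift by 0.03 m and each number of a turn by 5 degrees. A row lasts 1/10 s, in which the tool goes at most 50 mm and 8.59 degrees, less where a joint would pass 70% of its speed; a pose out of reach is approached as far as the arm can. A call with a number of a shift or a turn outside -1 to 1 is refused whole. A call with a gripper value outside its range is refused whole. "jaw" is the opening in per cent of the stroke, from 0 (shut) to 100 (fully open), set as the call begins (left out, the last holds). The fingers move at their own pace and stop on an object; "force" is the grip in N (left out, the last holds). Time passes only in rows, so rows that do not move let the fingers close. It gives the time, the measured TCP pose, the force, the opening and the grip force at its end, in the units of the state.
- r.read_state(): the state, without advancing time (a new reading comes with each control period).
- r.camera(name): name is "scene" or "top" or "wrist"; returns the picture (480x640x3 uint8, blue, green, red); there is no depth.
- r.camera_info(name): a dict with "mtx" (3x3 intrinsics, pixels), "pose" (4x4, takes a point from camera to world coordinates). Camera axes: x right, y up, looking along -z (the intrinsics and any distortion apply to the point x, -y, -z); pixel columns grow to the right and rows downward; lengths in m; the calibration is good to about 2 mm. A picture is of the moment at which its call begins: read the wrist's pose just before it. camera_info takes no time and is no camera call; for the wrist camera it gives the pose at the moment of the call.
- r.close_job(): hands the job in; it is judged then, once.
The state is a dict: "clock": time; "q": joint angles; "qd": joint speeds; "joint_efforts": joint torques, N m; "position": TCP position; "tool_rot": TCP orientation; "contact_force": force on the tool from outside, world axes, zero at the start; "ft_torque": the same for the moment, N m; "gripper_width": finger opening in m; "gripper_force": force on a finger pad.
Only numpy, scipy, OpenCV 4.12 (cv2) and the standard library are available. Lean on these libraries where they do the work, as an engineer would, in place of code of your own. Each camera call takes 0.05 s, during which the arm holds its last target. There are 200 camera calls.

## Working session

There is one attempt and no reset: what is moved stays moved. The work goes in short steps, Python scripts to look and compute and a tool call to move; the robot and the scene stay as the last step left them, time stands still between calls to the robot, and variables do not carry over. Pictures are saved under pics/ and viewed, at most 14 in all, crops included, and the job is handed in when it is done.

Besides the shell and the picture viewer there is one more tool, called after "Call:" by a JSON object that holds its "fn" and its "kwargs". play_rows: Moves the arm, as the interface text tells. Shifts and turns lie within -1 to 1; 1 stands for 0.03 m of shift or 5 degrees of turn. Its arguments: {"type":"object","properties":{"deltas":{"type":"array"},"jaw":{"type":"number"},"force":{"type":"number"}},"required":["deltas"]}

```bash
mkdir -p pics; ls; python3 - <<'E'
from station import r
import cv2
for n in("top","scene"):
    cv2.imwrite(f"pics/{n}0.png",r.camera(n)); i=r.camera_info(n); print(n,i)
s=r.read_state(); print(s)
print(r.camera_info("wrist"))
E
```

```text
pics
top {'mtx': array([[458.24199561,   0.        , 324.22986615],
       [  0.        , 458.24199561, 239.84260869],
       [  0.        ,   0.        ,   1.        ]]), 'pose': array([[ 0.01156145,  0.99643171, -0.08360726,  0.39258822],
       [-0.99990836,  0.0109317 , -0.00798614, -0.02306098],
       [-0.00704367,  0.08369193,  0.99646678,  1.32598981],
       [ 0.        ,  0.        ,  0.        ,  1.        ]])}
scene {'mtx': array([[493.87147538,   0.        , 320.5654346 ],
       [  0.        , 493.87147538, 238.59400834],
       [  0.        ,   0.        ,   1.        ]]), 'pose': array([[-0.84426329,  0.39288073, -0.36450545,  0.05444531],
       [-0.53587809, -0.60951716,  0.58422899,  0.73327749],
       [ 0.00735999,  0.68857357,  0.72512914,  0.97165998],
       [ 0.        ,  0.        ,  0.        ,  1.        ]])}
{'clock': 0.1, 'q': array([-1.18799270e+00,  2.13306744e-01, -3.49479090e-02,  1.32352788e+00,
        2.83759874e-06,  1.57080737e+00]), 'qd': array([ 0.00122093, -0.00061651,  0.00275366, -0.00026882,  0.00030503,
       -0.00061133]), 'joint_effort
[... 156 characters left out ...]
.46353249,  0.23088499]), 'tool_rot': array([-3.08327478e+00, -5.97440488e-01,  2.90241777e-04]), 'contact_force': array([ 0.52572355,  0.09599726, -0.08498984]), 'ft_torque': array([-0.01079331, -0.03046736,  0.0377776 ]), 'gripper_force': 0.0, 'gripper_width': 0.08537512561518563}
{'mtx': array([[350.13608632,   0.        , 320.8399022 ],
       [  0.        , 350.13608632, 238.86882045],
       [  0.        ,   0.        ,   1.        ]]), 'pose': array([[ 0.37249569,  0.87712603,  0.303145  ,  0.26456898],
       [-0.92803307,  0.35250434,  0.12039646, -0.43272291],
       [-0.00125706, -0.32617574,  0.94530831,  0.37292784],
       [ 0.        ,  0.        ,  0.        ,  1.        ]])}
```

View pics/top0.png

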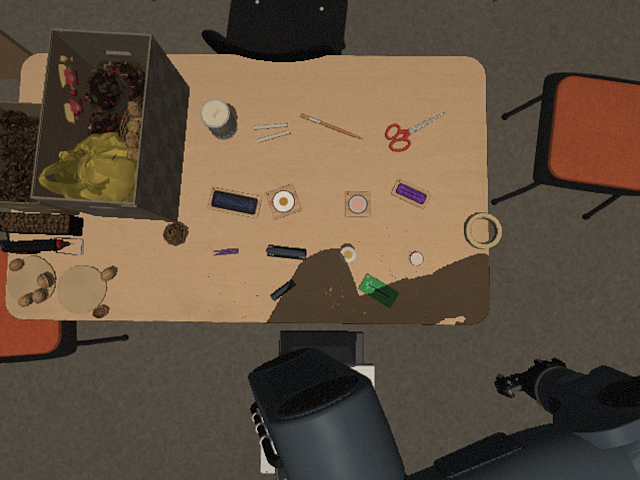

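View pics/scene0.png

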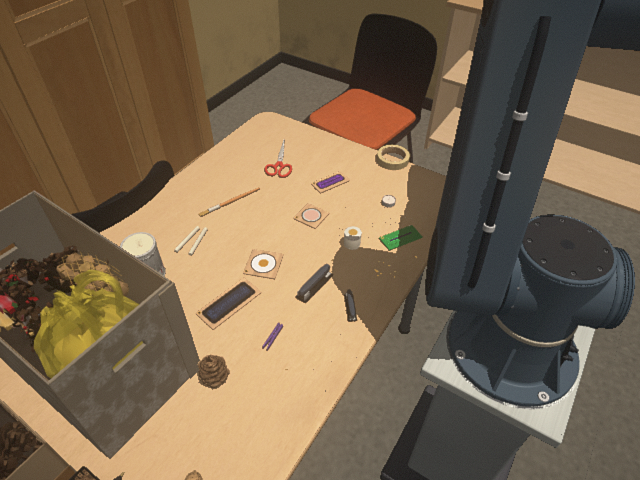

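The top view shows:
- **Targets:** the jar at (347,254), the tea light at (416,258) and the peg at (226,252).
- **Staplers:** a longer one at (287,252) and a smaller one at (282,290).
- **Boards:** stapler (234,202), jar (283,202), tea light (358,204), peg (410,192), and the green decoy at (378,290).

Next I'll measure these with rays and enlarge the crop.

```bash
cat > h.py <<'E'
import numpy as np,cv2
from station import r
from scipy.spatial.transform import Rotation as R
def ray(info,uv,z):
    """pixel(s) -> world points on plane z"""
    K,P=info["mtx"],info["pose"]
    uv=np.atleast_2d(np.float64(uv)); d=np.c_[uv,np.ones(len(uv))]@np.linalg.inv(K).T
    d=d*[1,-1,-1]@P[:3,:3].T
    return P[:3,3]+d*((z-P[2,3])/d[:,2])[:,None]
def proj(info,p):
    K,P=info["mtx"],info["pose"]
    c=(np.atleast_2d(p)-P[:3,3])@P[:3,:3]*[1,-1,-1]; c=c@K.T
    return c[:,:2]/c[:,2:]
def rows(dp):
    """world shift -> tool axes in units of 0.03 m, now"""
    s=r.read_state(); return R.from_rotvec(s["tool_rot"]).inv().apply(dp)/0.03
E
python3 - <<'E'
from h import *
im=cv2.imread("pics/top0.png"); I=r.camera_info("top")
cv2.imwrite("pics/crop1.png",cv2.resize(im[170:315,195:445],None,fx=3.2,fy=3.2,interpolation=cv2.INTER_CUBIC))
for n,uv,z in[("jar",(347,254),.046),("tea",(416,258),.016),("peg",(226,252),.01),("stapL",(287,252),.037),("stapS",(282,290),.03),("Bst",(234,202),.006),("Bj",(283,202),.006),("Bt",(358,204),.006),("Bp",(410,192),.006),("tape",(482,231),.012),("cone",(175,233),.03)]:
    print(n,ray(I,uv,z).round(3))
for a,b in[((267,249),(306,255)),((272,299),(295,280))]:
    A=ray(I,[a,b],.03); print(np.linalg.norm(A[0]-A[1]))
E
```

```text
jar [[ 0.461 -0.077  0.046]]
tea [[ 0.453 -0.275  0.016]]
peg [[0.465 0.27  0.01 ]]
stapL [[0.465 0.092 0.037]]
stapS [[0.358 0.105 0.03 ]]
Bst [[0.611 0.252 0.006]]
Bj [[0.613 0.109 0.006]]
Bt [[ 0.609 -0.109  0.006]]
Bp [[ 0.646 -0.261  0.006]]
tape [[ 0.533 -0.466  0.012]]
cone [[0.516 0.413 0.03 ]]
0.1120006459047855
0.0835064000910112
```

View pics/crop1.png

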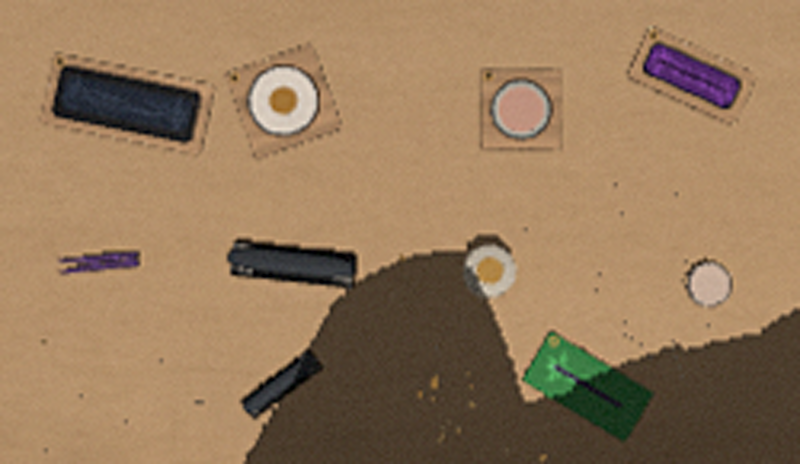

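The staplers are the long one at crop (292,264), top (287,252), measured 112 mm, and the small one at crop (282,384), measured 84 mm. The long one matches the stated 114 mm, so that is the one meant. The peg board is the purple one at crop (692,75), not the green one. I'll start with the jar.

Call:
{"fn": "play_rows", "kwargs": {"deltas": [[0,0,0,0,0,0.876],[0,0,0,0,0,0.876],[0,0,0,0,0,0.876],[0,0,0,0,0,0.876],[0,0,0,0,0,0.876],[0.7,-0.99,0,0,0,0],[0.7,-0.99,0,0,0,0],[0.7,-0.99,0,0,0,0],[0.7,-0.99,0,0,0,0],[0.7,-0.99,0,0,0,0],[0.7,-0.99,0,0,0,0],[0.7,-0.99,0,0,0,0]], "jaw": 100}}

```text
clock: 1.3
position: [0.3341, -0.2544, 0.2312]
tool_rot: [-3.141, -0.001, 0.0]
contact_force: [-0.3, 0.3, 0.7]
gripper_width: 0.0857
gripper_force: 0.0
```

Call:
{"fn": "play_rows", "kwargs": {"deltas": [[0.7,-0.99,0,0,0,0],[0.7,-0.99,0,0,0,0],[0.7,-0.99,0,0,0,0],[0.7,-0.99,0,0,0,0],[0.7,-0.99,0,0,0,0],[0.7,-0.99,0,0,0,0],[0,0,0,0,0,0],[0,0,0,0,0,0],[0,0,0,0,0,0],[0,0,0,0,0,0]]}}

```text
clock: 2.3
position: [0.4591, -0.0783, 0.2313]
tool_rot: [3.142, -0.001, -0.0]
contact_force: [-1.6, -0.5, 0.8]
gripper_width: 0.0858
gripper_force: 0.0
```

```bash
python3 - <<'E'
from h import *
s=r.read_state(); print(s["clock"],s["position"],s["tool_rot"],s["q"].round(2))
I=r.camera_info("wrist"); im=r.camera("wrist"); cv2.imwrite("pics/w1.png",im)
np.savez("pics/w1.npz",**I)
for n,p in [("jar",(.461,-.077,.046)),("Bj",(.613,.109,.006)),("Bt",(.609,-.109,.006)),("st",(.465,.092,.037))]: print(n,proj(I,p).round())
E
```

```text
2.3 [ 0.45909866 -0.07829281  0.23133706] [ 3.14152546e+00 -1.09023359e-03 -8.09396664e-05] [-0.17  0.14 -0.12  1.31 -0.    2.97]
jar [[319. 208.]]
Bj [[118.  39.]]
Bt [[353.  43.]]
st [[147. 202.]]
```

View pics/w1.png

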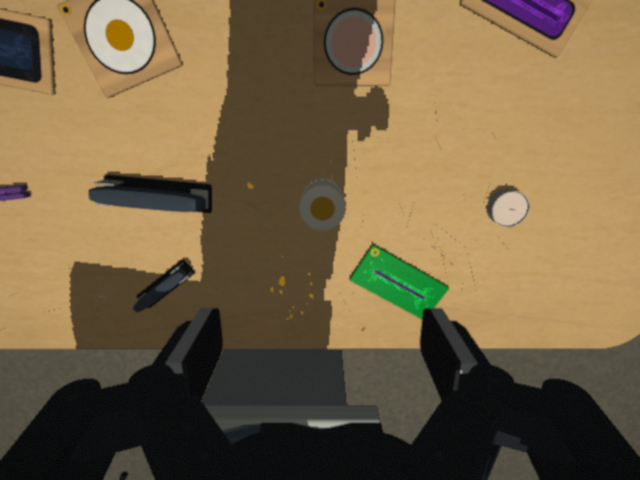

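The wrist view shows the jar's dot at (322,208), its board at (120,35), the tea light at (510,208), its board at (353,40) and the long stapler at (150,192). I'll measure these by mask.

```bash
cat >> h.py <<'E'
def blob(im,box,fn):
    """centroid, area, min-area rect of largest blob where fn(h,s,v,b,g,r) in box x0,y0,x1,y1"""
    x0,y0,x1,y1=box; c=im[y0:y1,x0:x1]; h=cv2.split(cv2.cvtColor(c,cv2.COLOR_BGR2HSV)); 
    m=fn(*[a.astype(int) for a in h],*[a.astype(int) for a in cv2.split(c)]).astype(np.uint8)
    k=max(cv2.findContours(m,cv2.RETR_EXTERNAL,cv2.CHAIN_APPROX_NONE)[0],key=cv2.contourArea)+np.array([x0,y0])
    k=cv2.convexHull(k); M=cv2.moments(k); return np.array([M["m10"],M["m01"]])/M["m00"],k
def rectw(I,k,z):
    P=ray(I,k.reshape(-1,2),z)[:,:2]; (c,wh,a)=cv2.minAreaRect((P*1000).astype(np.float32)); b=cv2.boxPoints((c,wh,a))
    e=max((b[1]-b[0],b[2]-b[1]),key=np.linalg.norm); return np.round(c,1),np.round(wh,1),round(np.degrees(np.arctan2(e[1],e[0]))%180,1)
E
python3 - <<'E'
from h import *
im=cv2.imread("pics/w1.png"); I=dict(np.load("pics/w1.npz"))
gold=lambda h,s,v,b,g,r_:(s>130)&(h>10)&(h<28)
dark=lambda h,s,v,b,g,r_:(v<75)&(b>=r_-8)
def show(n,t,z):
    c,k=t; print(n,c.round(1),ray(I,c,z).round(4),rectw(I,k,z))
show("jar",blob(im,(295,180,350,235),gold),.046)
show("Bj dot",blob(im,(95,10,145,60),gold),.006)
show("tea",blob(im,(480,182,540,235),lambda h,s,v,b,g,r_:(v>160)&(s<60)),.016)
show("Bt rim",blob(im,(318,0,390,80),lambda h,s,v,b,g,r_:(v<60)|((s<70)&(v>60))),.006)
I=r.camera_info("top"); im=cv2.imread("pics/top0.png")
show("Bj",blob(im,(267,185,302,220),lambda h,s,v,b,g,r_:(v<60)|(s<40)),.006)
show("Bt",blob(im,(345,190,372,216),lambda h,s,v,b,g,r_:(v<90)|(s<80)),.006)
show("Bst",blob(im,(205,185,262,218),lambda h,s,v,b,g,r_:(v<70)),.006)
pur=lambda h,s,v,b,g,r_:(b>g+25)&(b>r_)
show("Bp",blob(im,(388,175,435,210),pur),.006)
show("peg",blob(im,(205,240,245,262),pur),.008)
show("stap",blob(im,(262,240,312,264),lambda h,s,v,b,g,r_:(v<75)&(b>r_-3)),.03)
E
```

```text
jar [322.  208.1] [[ 0.4613 -0.0797  0.046 ]] (array([461.3, -79.8]), array([21.2, 21.7]), np.float32(179.9))
Bj dot [119.2  34.8] [[0.6161 0.1075 0.006 ]] (array([616.1, 107.6]), array([23.7, 24.5]), np.float32(169.4))
tea [509.5 208.4] [[ 0.4531 -0.2764  0.016 ]] (array([ 452.9, -276.3]), array([35.5, 34.2]), np.float32(10.7))
Bt rim [352.4  40.6] [[ 0.6109 -0.1083  0.006 ]] (array([ 610.1, -108. ]), array([54.8, 54.8]), np.float32(119.2))
Bj [283.  201.1] [[0.6154 0.1089 0.006 ]] (array([615.6, 109. ]), array([59. , 58.3]), np.float32(1.0))
Bt [357.3 203.8] [[ 0.6097 -0.1075  0.006 ]] (array([ 609.8, -107.3]), array([53.6, 51.8]), np.float32(45.2))
Bst [233.8 202.1] [[0.6108 0.2523 0.006 ]] (array([611. , 252.1]), array([129.3,  46.7]), np.float32(79.2))
Bp [410.8 193.2] [[ 0.6423 -0.263   0.006 ]] (array([ 642.5, -262.6]), array([84.7, 28.2]), np.float32(65.7))
peg [226.9 251.4] [[0.4666 0.2677 0.008 ]] (array([466.8, 269. ]), array([11.5, 61.5]), np.float32(96.4))
stap [286.7 252.1] [[0.4653 0.0934 0.03  ]] (array([465.3,  96.7]), array([111.2,  27.2]), np.float32(84.3))
```

Call:
{"fn": "play_rows", "kwargs": {"deltas": [[0.07,0.03,0.3,0,0,-1],[0,0,0.3,0,0,-1],[0,0,0.3,0,0,-1],[0,0,0.3,0,0,-1],[0,0,0.3,0,0,-1],[0,0,0.3,0,0,-1],[0,0,0.3,0,0,-1],[0,0,0.3,0,0,-1],[0,0,0.3,0,0,-1],[0,0,0.3,0,0,-1],[0,0,0.3,0,0,-1],[0,0,0.3,0,0,-1]]}}

```text
clock: 3.55
position: [0.4614, -0.0791, 0.1231]
tool_rot: [2.718, 1.575, 0.0]
contact_force: [-0.6, 0.6, 0.1]
gripper_width: 0.0853
gripper_force: 0.0
```

Call:
{"fn": "play_rows", "kwargs": {"deltas": [[0,0,0.3,0,0,-1],[0,0,0.3,0,0,-1],[0,0,0.3,0,0,-1],[0,0,0.3,0,0,-1],[0,0,0.3,0,0,-1],[0,0,0.3,0,0,-1],[0,0,0.49,0,0,0],[0,0,0.49,0,0,0],[0,0,0.49,0,0,0],[0,0,0.49,0,0,0],[0,0,0,0,0,0],[0,0,0,0,0,0]]}}

```text
clock: 4.75
position: [0.4614, -0.0788, 0.0108]
tool_rot: [-2.222, -2.221, 0.0]
contact_force: [1.1, 0.1, -0.4]
gripper_width: 0.085
gripper_force: 0.0
```

Call:
{"fn": "play_rows", "kwargs": {"deltas": [[0,0,0,0,0,0],[0,0,0,0,0,0],[0,0,0,0,0,0],[0,0,0,0,0,0],[0,0,0,0,0,0],[0,0,0,0,0,0],[0,0,0,0,0,0],[0,0,0,0,0,0],[0,0,0,0,0,0],[0,0,0,0,0,0]], "jaw": 0, "force": 30}}

```text
clock: 5.75
position: [0.4621, -0.0785, 0.0112]
tool_rot: [2.22, 2.221, 0.001]
contact_force: [-2.1, -0.1, 8.9]
gripper_width: 0.0441
gripper_force: 29.4
```

Call:
{"fn": "play_rows", "kwargs": {"deltas": [[0,0,-0.4,0,0,0],[0,0,-0.75,0,0,0],[0,0,-0.75,0,0,0],[0,0,-0.75,0,0,0],[0.777,0.642,0,0,0,0],[0.777,0.642,0,0,0,0],[0.777,0.642,0,0,0,0],[0.777,0.642,0,0,0,0],[0.777,0.642,0,0,0,0],[0.777,0.642,0,0,0,0],[0.777,0.642,0,0,0,0],[0.777,0.642,0,0,0,0]]}}

```text
clock: 6.95
position: [0.6162, 0.1092, 0.0901]
tool_rot: [2.221, 2.222, 0.0]
contact_force: [0.4, -0.7, -0.4]
gripper_width: 0.0437
gripper_force: 31.2
```

Call:
{"fn": "play_rows", "kwargs": {"deltas": [[0,0,0,0,0,0],[0,0,0,0,0,0],[0,0,0,0,0,0]]}}

```text
clock: 7.25
position: [0.6152, 0.1076, 0.09]
tool_rot: [-2.221, -2.222, 0.001]
contact_force: [0.4, -0.5, -1.0]
gripper_width: 0.0438
gripper_force: 31.2
```

```bash
python3 - <<'E'
from h import *
I=r.camera_info("wrist"); im=r.camera("wrist"); cv2.imwrite("pics/w2.png",im); print(r.read_state()["q"].round(2),rows(np.r_[.616,.108,.0175]-r.read_state()["position"]))
E
```

```text
[ 0.17  0.53  0.06  1.1  -0.    1.74] [0.01731593 0.02832765 2.42105819]
```

View pics/w2.png

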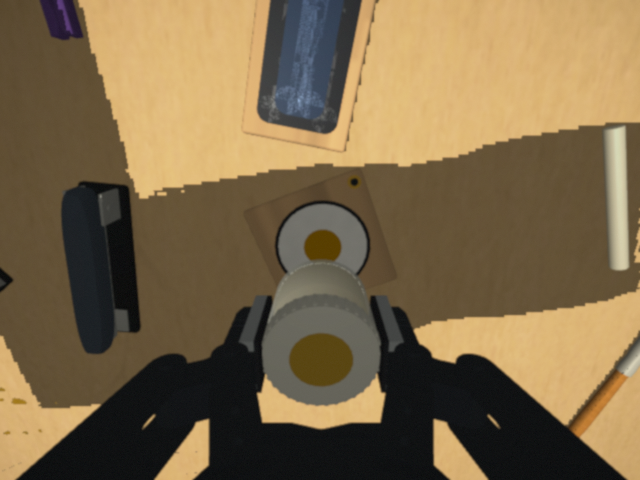

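The jar is held straight at (322,360) and lines up with the picture at (322,246), so I'll lower it.

Call:
{"fn": "play_rows", "kwargs": {"deltas": [[0.02,0.03,0.7,0,0,0],[0,0,0.7,0,0,0],[0,0,0.5,0,0,0],[0,0,0.3,0,0,0],[0,0,0.22,0,0,0],[0,0,0,0,0,0],[0,0,0,0,0,0],[0,0,0,0,0,0]]}}

```text
clock: 8.1
position: [0.6168, 0.1087, 0.0179]
tool_rot: [2.221, 2.222, 0.001]
contact_force: [-0.1, -0.2, 0.4]
gripper_width: 0.0438
gripper_force: 31.6
```

Call:
{"fn": "play_rows", "kwargs": {"deltas": [[0,0,0,0,0,0],[0,0,0,0,0,0],[0,0,0,0,0,0],[0,0,0,0,0,0],[0,0,0,0,0,0],[0,0,0,0,0,0],[0,0,0,0,0,0],[0,0,-0.5,0,0,0],[0,0,-1,0,0,0],[0,0,-1,0,0,0],[0,0,-1,0,0,0],[0,0,-1,0,0,0]], "jaw": 100}}

```text
clock: 9.3
position: [0.6164, 0.1087, 0.1537]
tool_rot: [2.221, 2.222, 0.0]
contact_force: [0.5, -0.6, -0.4]
gripper_width: 0.0855
gripper_force: 0.0
```

Call:
{"fn": "play_rows", "kwargs": {"deltas": [[0,0,-0.5,0,0,0],[0,0,0,0,0,0],[0,0,0,0,0,0]]}}

```text
clock: 9.6
position: [0.6164, 0.1087, 0.1668]
tool_rot: [-2.221, -2.222, 0.0]
contact_force: [0.3, 0.7, -0.7]
gripper_width: 0.0857
gripper_force: 0.0
```

```bash
python3 - <<'E'
from h import *
I=r.camera_info("wrist"); im=r.camera("wrist"); cv2.imwrite("pics/w3.png",im)
gold=lambda h,s,v,b,g,r_:(s>130)&(h>10)&(h<28)
print(r.read_state()["position"],proj(I,(.616,.108,.052)))
u=proj(I,(.616,.108,.052))[0].astype(int)
c,k=blob(im,(u[0]-30,u[1]-30,u[0]+30,u[1]+30),gold); print(c,ray(I,c,.052),rectw(I,k,.052))
c,k=blob(im,(0,0,640,440),lambda h,s,v,b,g,r_:(v<80)&(b>r_)); print(c)
E
```

```text
[0.61606968 0.10865514 0.16623829] [[320.71472735 233.74891203]]
[321.34633758 234.07006369] [[0.6164876 0.1077389 0.052    ]] (array([616.4, 107.5]), array([22.5, 21.9]), np.float32(45.9))
[146.2504417  392.68527049]
```

View pics/w3.png

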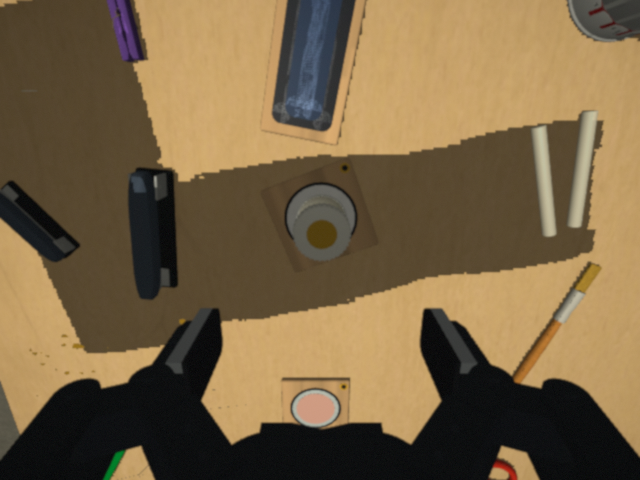

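The jar stands upright in the middle of its disc, with its dot at (321,234) measuring (616.5, 107.7) mm. Next is the tea light.

Call:
{"fn": "play_rows", "kwargs": {"deltas": [[-0.987,-0.419,0,0,0,0],[-0.987,-0.419,0,0,0,0],[-0.987,-0.419,0,0,0,0],[-0.987,-0.419,0,0,0,0],[-0.987,-0.419,0,0,0,0],[-0.987,-0.419,0,0,0,0],[-0.987,-0.419,0,0,0,0],[-0.987,-0.419,0,0,0,0],[-0.987,-0.419,0,0,0,0],[-0.987,-0.419,0,0,0,0],[-0.987,-0.419,0,0,0,0],[-0.987,-0.419,0,0,0,0]]}}

```text
clock: 10.85
position: [0.4646, -0.2475, 0.1661]
tool_rot: [-2.219, -2.221, 0.001]
contact_force: [0.3, 0.3, -0.0]
gripper_width: 0.0855
gripper_force: 0.0
```

Call:
{"fn": "play_rows", "kwargs": {"deltas": [[-0.987,-0.419,0,0,0,0],[0,0,0.9,0,0,0],[0,0,0.9,0,0,0],[0,0,0.9,0,0,0],[0,0,0,0,0,0],[0,0,0,0,0,0]]}}

```text
clock: 11.45
position: [0.4528, -0.2759, 0.0862]
tool_rot: [-2.22, -2.221, 0.001]
contact_force: [0.7, -0.3, 1.1]
gripper_width: 0.0856
gripper_force: 0.0
```

```bash
python3 - <<'E'
from h import *
I=r.camera_info("wrist"); im=r.camera("wrist"); cv2.imwrite("pics/w4.png",im)
s=r.read_state(); print(s["position"],s["q"].round(2))
u=proj(I,(.453,-.276,.016))[0].astype(int); print(u)
c,k=blob(im,(u[0]-75,u[1]-75,u[0]+75,min(u[1]+75,420)),lambda h,s,v,b,g,r_:(s<65)&(v>90)); p=ray(I,c,.016)[0]; print(c,p,rectw(I,k,.016))
print(rows(np.r_[p[:2],.002]-s["position"]))
E
```

```text
[ 0.45348221 -0.27634449  0.08708711] [-0.55  0.35 -0.23  1.    0.    1.02]
[321 254]
[318.39295855 273.80181715] [ 0.45076679 -0.28991158  0.016     ] (array([ 451.2, -290.5]), array([31.8, 12.4]), np.float32(0.0))
[-0.45198258 -0.09119014  2.83625569]
```

View pics/w4.png

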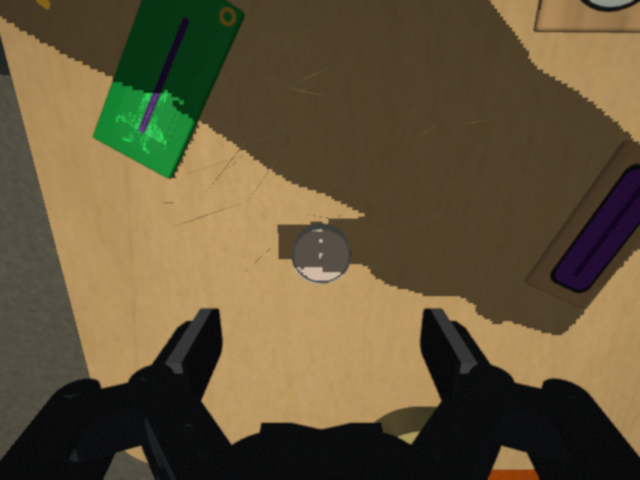

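The tea light is at (321,253), against a predicted (321,254), so I'll go down and grip it.

Call:
{"fn": "play_rows", "kwargs": {"deltas": [[0,0,0.7,0,0,0],[0,0,0.7,0,0,0],[0,0,0.7,0,0,0],[0,0,0.5,0,0,0],[0,0,0.23,0,0,0],[0,0,0,0,0,0],[0,0,0,0,0,0]]}}

```text
clock: 12.2
position: [0.454, -0.2767, 0.0026]
tool_rot: [2.22, 2.221, 0.001]
contact_force: [0.5, 0.1, -0.2]
gripper_width: 0.0855
gripper_force: 0.0
```

Call:
{"fn": "play_rows", "kwargs": {"deltas": [[0,0,0,0,0,0],[0,0,0,0,0,0],[0,0,0,0,0,0],[0,0,0,0,0,0],[0,0,0,0,0,0],[0,0,0,0,0,0],[0,0,0,0,0,0],[0,0,0,0,0,0],[0,0,0,0,0,0],[0,0,0,0,0,0]], "jaw": 0, "force": 20}}

```text
clock: 13.2
position: [0.4535, -0.2764, 0.002]
tool_rot: [2.22, 2.222, 0.0]
contact_force: [-0.8, 1.4, 7.1]
gripper_width: 0.0377
gripper_force: 19.4
```

Call:
{"fn": "play_rows", "kwargs": {"deltas": [[0,0,-0.43,0,0,0],[0,0,-0.95,0,0,0],[0,0,-0.95,0,0,0],[0.8,0.745,0,0,0,0],[0.8,0.745,0,0,0,0],[0.8,0.745,0,0,0,0],[0.8,0.745,0,0,0,0],[0.8,0.745,0,0,0,0],[0.8,0.745,0,0,0,0],[0.8,0.745,0,0,0,0],[0,0,0,0,0,0],[0,0,0,0,0,0]]}}

```text
clock: 14.4
position: [0.6099, -0.1077, 0.0719]
tool_rot: [2.219, 2.223, -0.0]
contact_force: [0.1, -0.3, -0.2]
gripper_width: 0.0379
gripper_force: 20.3
```

```bash
python3 - <<'E'
from h import *
im=r.camera("wrist"); cv2.imwrite("pics/w5.png",im)
s=r.read_state(); print(s["position"],s["gripper_width"])
print(rows(np.r_[.610,-.108,.0088]-s["position"]))
E
```

```text
[ 0.60941334 -0.10836412  0.07185104] 0.03783739832356707
[0.01250636 0.0198527  2.1016964 ]
```

View pics/w5.png

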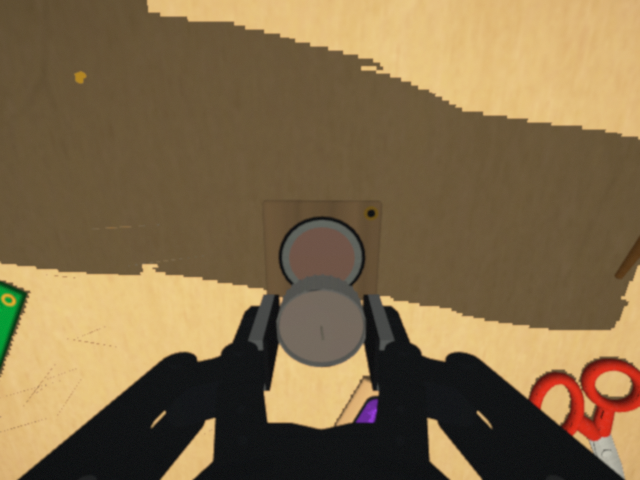

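The tea light is held at (322,322), in line with its picture at (322,255). I'll place it and go on to the stapler.

Call:
{"fn": "play_rows", "kwargs": {"deltas": [[0,0.01,0.7,0,0,0],[0,0,0.6,0,0,0],[0,0,0.4,0,0,0],[0,0,0.25,0,0,0],[0,0,0.15,0,0,0],[0,0,0,0,0,0],[0,0,0,0,0,0],[0,0,0,0,0,0]]}}

```text
clock: 15.25
position: [0.6103, -0.1083, 0.0089]
tool_rot: [2.22, 2.222, 0.001]
contact_force: [0.5, 0.5, 0.3]
gripper_width: 0.0376
gripper_force: 20.4
```

Call:
{"fn": "play_rows", "kwargs": {"deltas": [[0,0,0,0,0,0],[0,0,0,0,0,0],[0,0,0,0,0,0],[0,0,0,0,0,0],[0,0,0,0,0,0],[0,0,0,0,0,0],[0,0,0,0,0,0],[0,0,-0.4,0,0,0],[0,0,-1,0,0,0],[0,0,-1,0,0,0],[0,0,-1,0,0,0],[0,0,-1,0,0,0]], "jaw": 100}}

```text
clock: 16.45
position: [0.6099, -0.1082, 0.1427]
tool_rot: [2.22, 2.222, 0.001]
contact_force: [0.2, -1.0, 0.2]
gripper_width: 0.0853
gripper_force: 0.0
```

Call:
{"fn": "play_rows", "kwargs": {"deltas": [[0,0,-1,0,0,0],[0.967,-0.69,0,0,0,0],[0.967,-0.69,0,0,0,0],[0.967,-0.69,0,0,0,0],[0.967,-0.69,0,0,0,0],[0.967,-0.69,0,0,0,0],[0.967,-0.69,0,0,0,0],[0.967,-0.69,0,0,0,0],[0,0,0,0,0,0],[0,0,0,0,0,0]]}}

```text
clock: 17.45
position: [0.465, 0.0953, 0.1714]
tool_rot: [2.219, 2.223, 0.002]
contact_force: [0.4, -1.4, 0.0]
gripper_width: 0.0856
gripper_force: 0.0
```

```bash
python3 - <<'E'
from h import *
I=r.camera_info("wrist"); im=r.camera("wrist"); cv2.imwrite("pics/w6.png",im); np.savez("pics/w6.npz",**I)
s=r.read_state(); print(s["position"],s["q"].round(2))
print(proj(I,(.465,.095,.03)))
t=r.camera("top"); cv2.imwrite("pics/top6.png",t)
E
```

```text
[0.46533512 0.09472487 0.17117707] [ 0.2   0.18 -0.23  1.16 -0.    1.77]
[[321.07074868 223.42891172]]
```

View pics/w6.png

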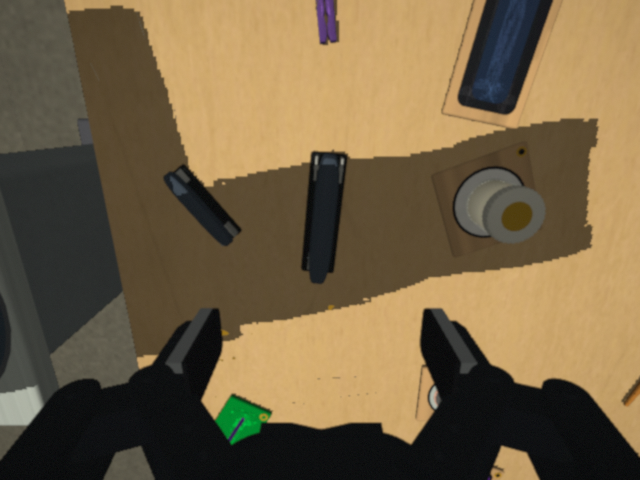

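```bash
python3 - <<'E'
from h import *
I=dict(np.load("pics/w6.npz")); im=cv2.imread("pics/w6.png")
for z,uv in[(.037,[(328,155),(319,283)]),(.007,[(329,152),(317.5,271)]),(.007,[(310,153),(347,153),(303,270),(332,271)])]:
    P=ray(I,uv,z); d=P[0]-P[1]; print(z,P[:,:2].round(4).tolist(),P[:2].mean(0).round(4),np.linalg.norm(d).round(4),np.degrees(np.arctan2(d[1],d[0])))
dark=lambda h,s,v,b,g,r_:(b>r_-2)
c,k=blob(im,(285,140,365,295),dark); print(c,rectw(I,k,.02))
cv2.imwrite("pics/c6.png",cv2.resize(im[135:300,270:380],None,fx=3.6,fy=3.6,interpolation=cv2.INTER_CUBIC))
t=cv2.imread("pics/top6.png"); J=r.camera_info("top")
pk=lambda h,s,v,b,g,r_:(s<80)|(v<60)
c,k=blob(t,(340,188,374,220),pk);print("tea board",c,rectw(J,k,.01))
print(proj(J,[(.61,-.108,.006),(.61,-.108,.022)]))
E
```

```text
0.037 [[0.4703, 0.1521], [0.4632, 0.0429]] [0.4668 0.0975 0.037 ] 0.1094 86.32086915417409
0.007 [[0.4717, 0.1517], [0.4617, 0.0408]] [0.4667 0.0962 0.007 ] 0.1113 84.82409531662782
0.007 [[0.4555, 0.1508], [0.4871, 0.1508], [0.4478, 0.0419], [0.4755, 0.0408]] [0.4713 0.1508 0.007 ] 0.0316 -179.94532353007975
[322.48175667 215.28959356] (array([465.9,  93.7]), array([116.8,  27.3]), np.float32(84.4))
tea board [357.27194719 203.86138614] (array([ 608.4, -107.8]), array([51.4, 51.7]), np.float32(135.7))
[[357.49112464 203.66149946]
 [357.85460196 202.75749178]]
```

View pics/c6.png

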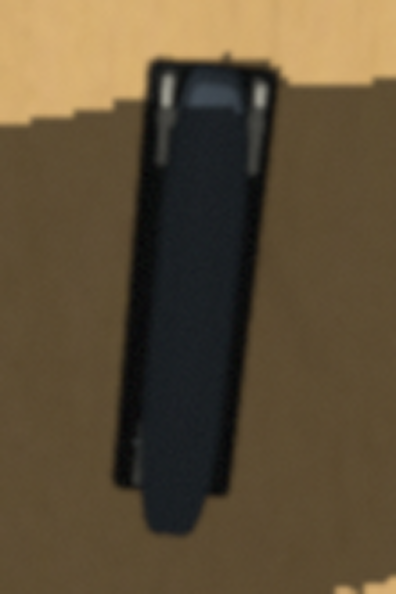

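The crop shows the long stapler pointing at about 85° with its centre near (0.4665, 0.096). I'll turn 5°, descend and grip its upper arm above the base.

Call:
{"fn": "play_rows", "kwargs": {"deltas": [[0.04,0.04,0,0,0,1],[0,0,0.8,0,0,0],[0,0,0.8,0,0,0],[0,0,0.8,0,0,0],[0,0,0.8,0,0,0],[0,0,0.8,0,0,0],[0,0,0.6,0,0,0],[0,0,0.4,0,0,0],[0,0,0.3,0,0,0],[0,0,0,0,0,0],[0,0,0,0,0,0]]}}

```text
clock: 18.65
position: [0.4666, 0.0959, 0.0119]
tool_rot: [2.316, 2.123, 0.001]
contact_force: [0.1, 0.2, -0.1]
gripper_width: 0.0853
gripper_force: 0.0
```

Call:
{"fn": "play_rows", "kwargs": {"deltas": [[0,0,0,0,0,0],[0,0,0,0,0,0],[0,0,0,0,0,0],[0,0,0,0,0,0],[0,0,0,0,0,0],[0,0,0,0,0,0],[0,0,0,0,0,0],[0,0,0,0,0,0],[0,0,0,0,0,0],[0,0,0,0,0,0],[0,0,0,0,0,0],[0,0,0,0,0,0]], "jaw": 0, "force": 50}}

```text
clock: 19.85
position: [0.4663, 0.096, 0.0117]
tool_rot: [2.315, 2.123, 0.0]
contact_force: [-1.7, -0.3, 5.6]
gripper_width: 0.0181
gripper_force: 48.9
```

Call:
{"fn": "play_rows", "kwargs": {"deltas": [[0,0,-0.5,0,0,0],[0,0,-0.72,0,0,0],[0,0,-0.72,0,0,0],[0,0,-0.72,0,0,0],[0.8,0.621,0,0,0,0],[0.8,0.621,0,0,0,0],[0.8,0.621,0,0,0,0],[0.8,0.621,0,0,0,0],[0.8,0.621,0,0,0,0],[0.8,0.621,0,0,0,0],[0.8,0.621,0,0,0,0]]}}

```text
clock: 20.95
position: [0.6112, 0.253, 0.0909]
tool_rot: [-2.315, -2.123, 0.001]
contact_force: [0.5, 0.2, 0.6]
gripper_width: 0.0183
gripper_force: 49.3
```

Call:
{"fn": "play_rows", "kwargs": {"deltas": [[0,0,0,0,0,0.58],[0,0,0,0,0,0.58],[0,0,0,0,0,0],[0,0,0,0,0,0]]}}

```text
clock: 21.35
position: [0.6105, 0.252, 0.0911]
tool_rot: [-2.419, -2.005, 0.0]
contact_force: [-0.4, -0.4, -1.5]
gripper_width: 0.0181
gripper_force: 49.4
```

```bash
python3 - <<'E'
from h import *
I=r.camera_info("wrist"); im=r.camera("wrist"); cv2.imwrite("pics/w7.png",im); np.savez("pics/w7.npz",**I)
s=r.read_state(); print(s["position"],s["tool_rot"],s["q"].round(2),s["gripper_width"])
print(rows(np.r_[.611,.252,.0183]-s["position"]))
E
```

```text
[0.61048696 0.25189258 0.09116076] [-2.41866175e+00 -2.00483356e+00  3.53528035e-04] [ 0.39  0.6   0.18  1.15 -0.    2.15] 0.018310462342030747
[0.00703191 0.01658516 2.42868818]
```

View pics/w7.png

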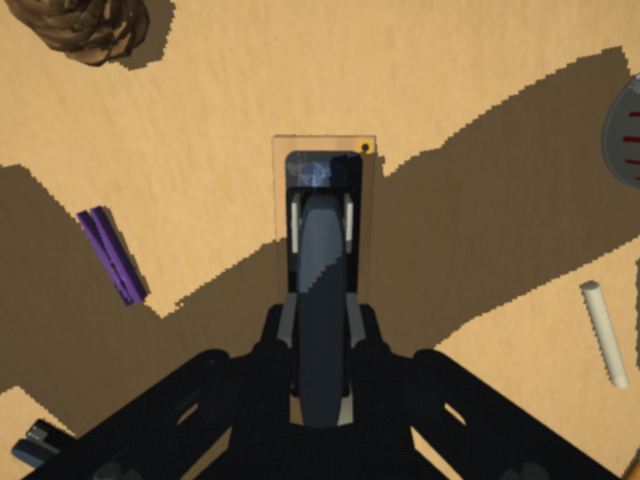

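```bash
python3 - <<'E'
from h import *
I=dict(np.load("pics/w7.npz")); p=np.r_[.6105,.252]; a=np.radians(79.2); x=np.r_[np.cos(a),np.sin(a)]; y=np.r_[np.sin(a),-np.cos(a)]
for n,uv,z in[("pic end",(323.5,151.5),.006),("boardL",(273,136),.006),("boardR",(376,136),.006),("stap end base",(321.5,188),.084),("stap base edge L",(288,200),.084),("R",(355,200),.084)]:
    d=ray(I,uv,z)[0,:2]-p; print(n,(d@x).round(4),(d@y).round(4))
E
```

```text
pic end 0.0636 0.0014
boardL 0.073 -0.0301
boardR 0.0731 0.034
stap end base 0.0552 0.0001
stap base edge L 0.05 -0.0145
R 0.05 0.0146
```

Stapler and picture agree to within 2 mm. I'll nudge it 1.5 mm, lower and release it, then go to the peg.

Call:
{"fn": "play_rows", "kwargs": {"deltas": [[0,0.05,0.7,0,0,0],[0,0,0.7,0,0,0],[0,0,0.5,0,0,0],[0,0,0.3,0,0,0],[0,0,0.23,0,0,0],[0,0,0,0,0,0],[0,0,0,0,0,0],[0,0,0,0,0,0]]}}

```text
clock: 22.2
position: [0.6124, 0.2519, 0.0188]
tool_rot: [2.42, 2.003, 0.001]
contact_force: [-0.0, -0.9, -1.2]
gripper_width: 0.0179
gripper_force: 49.8
```

Call:
{"fn": "play_rows", "kwargs": {"deltas": [[0,0,0,0,0,0],[0,0,0,0,0,0],[0,0,0,0,0,0],[0,0,0,0,0,0],[0,0,0,0,0,0],[0,0,0,0,0,0],[0,0,0,0,0,0],[0,0,-0.5,0,0,0],[0,0,-1,0,0,0],[0,0,-1,0,0,0],[0,0,-1,0,0,0],[0,0,-1,0,0,0]], "jaw": 100}}

```text
clock: 23.4
position: [0.6119, 0.2517, 0.1546]
tool_rot: [2.42, 2.003, 0.0]
contact_force: [0.2, 0.3, 1.2]
gripper_width: 0.0855
gripper_force: 0.0
```

Call:
{"fn": "play_rows", "kwargs": {"deltas": [[0,0,-0.4,0,0,0],[-0.074,-0.97,0,0,0,0],[-0.074,-0.97,0,0,0,0],[-0.074,-0.97,0,0,0,0],[-0.074,-0.97,0,0,0,0],[-0.074,-0.97,0,0,0,0],[0,0,0,0,0,0],[0,0,0,0,0,0]]}}

```text
clock: 24.2
position: [0.4668, 0.2682, 0.1651]
tool_rot: [2.419, 2.004, -0.0]
contact_force: [1.0, 0.1, 0.6]
gripper_width: 0.0855
gripper_force: 0.0
```

```bash
python3 - <<'E'
from h import *
I=r.camera_info("wrist"); im=r.camera("wrist"); cv2.imwrite("pics/w8.png",im)
s=r.read_state(); print(s["position"],s["q"].round(2))
u=proj(I,(.467,.269,.008))[0].astype(int); print(u)
c,k=blob(im,(u[0]-80,u[1]-80,u[0]+80,u[1]+80),lambda h,s,v,b,g,r_:(b>g+12)&(b>r_)); print(c,ray(I,c,.01),rectw(I,k,.01))
E
```

```text
[0.46740883 0.26809248 0.16507946] [ 0.52  0.31 -0.07  1.19 -0.    2.28]
[321 217]
[319.29755352 213.52079511] [[0.46612976 0.27301857 0.01      ]] (array([466.4, 271.1]), array([12.7, 70.7]), np.float32(95.9))
```

View pics/w8.png

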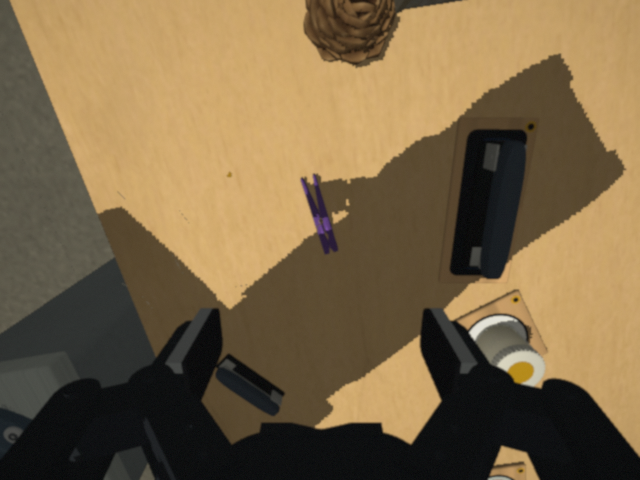

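The stapler stands on its board at (488,205). The peg is at (320,213), which is (466, 271) mm at 96°, measuring 71 × 13 mm as expected. I'll turn 17° and grip it.

Call:
{"fn": "play_rows", "kwargs": {"deltas": [[0.09,-0.05,0.5,0,0,-0.84],[0,0,0.8,0,0,-0.84],[0,0,0.8,0,0,-0.84],[0,0,0.8,0,0,-0.84],[0,0,0.8,0,0,0],[0,0,0.8,0,0,0],[0,0,0.5,0,0,0],[0,0,0.28,0,0,0],[0,0,0.15,0,0,0],[0,0,0,0,0,0],[0,0,0,0,0,0]]}}

```text
clock: 25.35
position: [0.4667, 0.2712, 0.003]
tool_rot: [2.101, 2.335, 0.001]
contact_force: [0.5, -0.6, 1.3]
gripper_width: 0.0853
gripper_force: 0.0
```

Call:
{"fn": "play_rows", "kwargs": {"deltas": [[0,0,0,0,0,0],[0,0,0,0,0,0],[0,0,0,0,0,0],[0,0,0,0,0,0],[0,0,0,0,0,0],[0,0,0,0,0,0],[0,0,0,0,0,0],[0,0,0,0,0,0],[0,0,0,0,0,0],[0,0,0,0,0,0],[0,0,0,0,0,0],[0,0,0,0,0,0]], "jaw": 0, "force": 25}}

```text
clock: 26.55
position: [0.4662, 0.271, 0.0026]
tool_rot: [2.101, 2.335, 0.0]
contact_force: [-1.9, -1.5, 5.9]
gripper_width: 0.0142
gripper_force: 27.2
```

Call:
{"fn": "play_rows", "kwargs": {"deltas": [[0,0,-0.5,0,0,0],[0,0,-0.9,0,0,0],[0,0,-0.9,0,0,0],[0,0,-0.9,0,0,0],[0,0,0,0,0,0.866],[0,0,0,0,0,0.866],[0,0,0,0,0,0.866],[0,0,0,0,0,0.866],[0,0,0,0,0,0.866],[0,0,0,0,0,0.866],[0,0,0,0,0,0.866]]}}

```text
clock: 27.65
position: [0.466, 0.2709, 0.0983]
tool_rot: [-2.642, -1.7, 0.0]
contact_force: [-0.4, 0.2, 0.0]
gripper_width: 0.0138
gripper_force: 26.5
```

Call:
{"fn": "play_rows", "kwargs": {"deltas": [[-0.986,0.906,0,0,0,0],[-0.986,0.906,0,0,0,0],[-0.986,0.906,0,0,0,0],[-0.986,0.906,0,0,0,0],[-0.986,0.906,0,0,0,0],[-0.986,0.906,0,0,0,0],[-0.986,0.906,0,0,0,0],[-0.986,0.906,0,0,0,0],[-0.986,0.906,0,0,0,0],[-0.986,0.906,0,0,0,0],[-0.986,0.906,0,0,0,0],[-0.986,0.906,0,0,0,0]]}}

```text
clock: 28.85
position: [0.6177, -0.1884, 0.0982]
tool_rot: [-2.639, -1.704, 0.0]
contact_force: [1.2, -0.5, 0.3]
gripper_width: 0.0139
gripper_force: 26.5
```

Call:
{"fn": "play_rows", "kwargs": {"deltas": [[-0.986,0.906,0,0,0,0],[-0.986,0.906,0,0,0,0],[0,0,0,0,0,0],[0,0,0,0,0,0],[0,0,0,0,0,0]]}}

```text
clock: 29.35
position: [0.6425, -0.2622, 0.0982]
tool_rot: [-2.638, -1.705, 0.0]
contact_force: [-0.0, -0.1, -0.4]
gripper_width: 0.014
gripper_force: 26.5
```

```bash
python3 - <<'E'
from h import *
I=r.camera_info("wrist"); im=r.camera("wrist"); cv2.imwrite("pics/w9.png",im); np.savez("pics/w9.npz",**I)
s=r.read_state(); print(s["position"],s["tool_rot"],s["q"].round(2),s["gripper_width"])
print(rows(np.r_[.6425,-.263,.009]-s["position"]))
E
```

```text
[ 0.64256891 -0.26192848  0.09844777] [-2.63778183e+00 -1.70570364e+00  1.43131120e-04] [-0.39  0.67  0.32  1.23  0.    1.61] 0.013879826296335721
[-0.03387601  0.01361853  2.98158366]
```

View pics/w9.png

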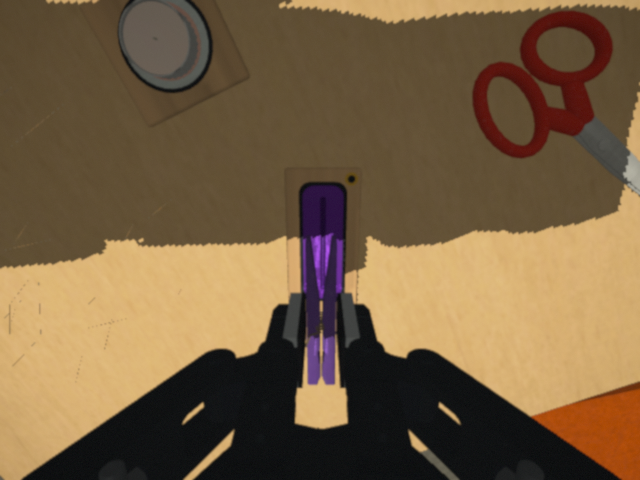

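```bash
python3 - <<'E'
from h import *
I=dict(np.load("pics/w9.npz")); p=np.r_[.6425,-.262]; a=np.radians(65.8); x=np.r_[np.cos(a),np.sin(a)]; y=np.r_[np.sin(a),-np.cos(a)]
for n,uv,z in[("pic end (45)",(324,183),.006),("board end (54)",(323.5,168),.006),("peg end (36)",(322,235),.107),("peg near (-36)",(321,384),.107)]:
    d=ray(I,uv,z)[0,:2]-p; print(n,(d@x).round(4),(d@y).round(4))
E
```

```text
pic end (45) 0.0423 0.0021
board end (54) 0.0523 0.0018
peg end (36) 0.0391 0.0006
peg near (-36) -0.0346 0.0001
```

Call:
{"fn": "play_rows", "kwargs": {"deltas": [[-0.14,0.05,0.7,0,0,0],[0,0,0.8,0,0,0],[0,0,0.7,0,0,0],[0,0,0.4,0,0,0],[0,0,0.25,0,0,0],[0,0,0.13,0,0,0],[0,0,0,0,0,0],[0,0,0,0,0,0],[0,0,0,0,0,0]]}}

```text
clock: 30.3
position: [0.6428, -0.2676, 0.0098]
tool_rot: [2.638, 1.704, 0.001]
contact_force: [0.8, -0.6, -0.0]
gripper_width: 0.0142
gripper_force: 26.5
```

Call:
{"fn": "play_rows", "kwargs": {"deltas": [[0,0,0,0,0,0],[0,0,0,0,0,0],[0,0,0,0,0,0],[0,0,0,0,0,0],[0,0,0,0,0,0],[0,0,0,0,0,0],[0,0,0,0,0,0],[0,0,-0.5,0,0,0],[0,0,-1,0,0,0],[0,0,-1,0,0,0],[0,0,-1,0,0,0],[0,0,-1,0,0,0]], "jaw": 100}}

```text
clock: 31.5
position: [0.6422, -0.2673, 0.1453]
tool_rot: [2.639, 1.705, 0.0]
contact_force: [0.1, 0.2, -0.0]
gripper_width: 0.0856
gripper_force: 0.0
```

Call:
{"fn": "play_rows", "kwargs": {"deltas": [[-0.9,-0.9,-0.5,0,0,0],[-0.9,-0.9,-0.5,0,0,0],[-0.9,-0.9,0,0,0,0],[-0.9,-0.9,0,0,0,0],[-0.9,-0.9,0,0,0,0],[0,0,0,0,0,0],[0,0,0,0,0,0],[0,0,0,0,0,0]]}}

```text
clock: 32.3
position: [0.4645, -0.3348, 0.174]
tool_rot: [2.638, 1.705, 0.0]
contact_force: [1.0, 0.1, -0.7]
gripper_width: 0.0851
gripper_force: 0.0
```

```bash
python3 - <<'E'
from h import *
print(r.read_state()["position"])
a=r.camera("top"); b=r.camera("wrist")
cv2.imwrite("pics/f.png",np.vstack([cv2.resize(a[170:270,195:445],(800,320),interpolation=cv2.INTER_CUBIC),cv2.resize(b[0:300],(597,280))[:, :].copy() if 0 else cv2.copyMakeBorder(cv2.resize(b[0:300],(597,280)),0,0,0,203,cv2.BORDER_CONSTANT)]))
E
```

```text
[ 0.46449637 -0.33478537  0.17403426]
```

View pics/f.png

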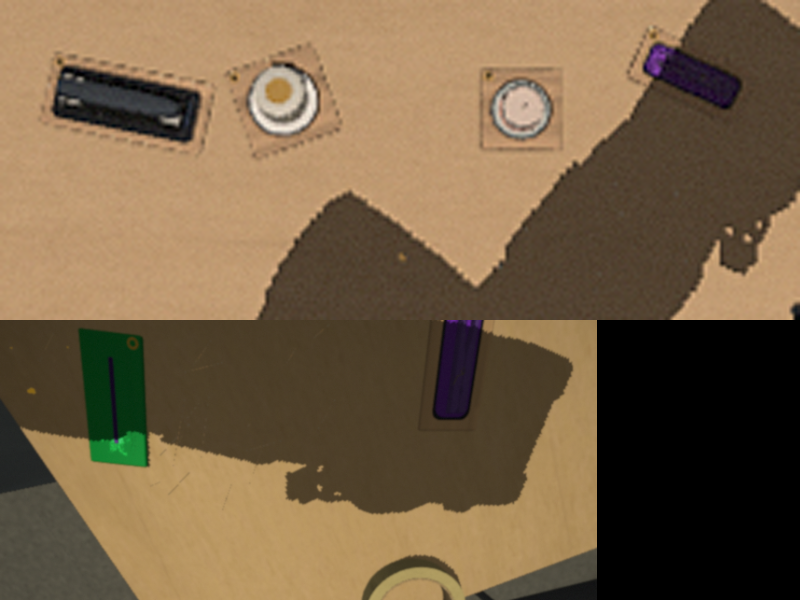

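My picture allowance is used up, so I'll check the peg numerically from above it.

Call:
{"fn": "play_rows", "kwargs": {"deltas": [[0.9,0.9,0,0,0,0],[0.9,0.9,0,0,0,0],[0.9,0.9,0,0,0,0],[0.9,0.9,0,0,0,0],[0.9,0.9,0,0,0,0],[0,0,0,0,0,0],[0,0,0,0,0,0]]}}

```text
clock: 33.1
position: [0.6432, -0.2664, 0.1728]
tool_rot: [-2.636, -1.707, 0.001]
contact_force: [-0.7, -0.3, 0.9]
gripper_width: 0.0853
gripper_force: 0.0
```

```bash
python3 - <<'E'
from h import *
I=r.camera_info("wrist"); b=r.camera("wrist"); a=np.radians(65.8); x=np.r_[np.cos(a),np.sin(a),0]; y=np.r_[np.sin(a),-np.cos(a),0]
c=np.r_[.643,-.2665,.018]
uv=proj(I,[c,c+.036*x,c-.036*x,c+.0075*y,c-.0075*y]); print(uv.round())
g=b.max(2).astype(int)
for t in(-.042,-.03,-.015,.015,.03,.042):
    P=proj(I,[c+t*x+q*y for q in np.arange(-.024,.0241,.002)]).astype(int); print(t,g[P[:,1],P[:,0]])
P=proj(I,[c+q*x+.004*y for q in np.arange(-.05,.0501,.004)]).astype(int); print(g[P[:,1],P[:,0]])
E
```

```text
[[321. 219.]
 [321. 178.]
 [321. 257.]
 [330. 219.]
 [313. 219.]]
-0.042 [178 182 183 188 188 189 189 188 188 187 185 185 189 192 194 190 188 188
 189 188 182 182 190 179 173]
-0.03 [178 184 184 176  82 109 136 141 144 147 118 113  87 114 111 102  71 127
 100  78 166 181 191 189 178]
-0.015 [179 184 185 188  73 116 138 138 133 120 118 143  76 126 122 101  72 123
 114  63 178 179 178 185 153]
0.015 [ 76  76  78  76  38  36  51  53  66  53  49  47  49  73  51  50  54 107
 101  70 166 183 181 189 143]
0.03 [75 78 78 79 30 42 53 54 54 50 48 38 35 51 50 52 52 53 45 24 66 78 79 79
 81]
0.042 [74 77 79 80 33 21 45 53 54 53 53 55 55 54 54 54 54 53 25 21 77 80 80 80
 77]
[190 185 194  91 113 111 114 116 122 124 118 116 119 119 119  90  53  50
  47  50  50  53  53  54  25  82]
```

```bash
python3 -c "
from station import r
print(r.close_job())"
```

```text
the job is handed in; nothing more can be done
None
```

I set the jar, tea light, stapler and purple peg down on their own pictures in that order, let go of each, and handed the job in at about 33 s; camera checks after release showed the jar, tea light and stapler in place, but the peg only got a rough pixel-brightness check.

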